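# Fit the heat sinks to the evaluation boards

### The job

Fit each of the four loose heat sinks to its own evaluation board: the big black one on the chip of the green board, the blue one on the chip of the white board, the small copper one on the chip of the red board, and the silver comb-shaped one on the black power board, its legs fully down between the upright modules. Each must sit flat, centred, with its fins running along the long side of its board so that the air can pass, and be let go. Do not knock over the brass attenuator or the open jar of screws.

Things in the scene. Friction and masses are not known exactly. Their poses are not given: they have to be found in the camera images.
- sink_black: Black heat sink, 50 x 50 mm, 24 mm tall: 5 mm base, 8 upright fins 2.2 mm thick with lighter tops; the outer fins are flush with the sides, so it can be gripped flat across its fins (50 mm). Loose, about 75 g. Origin at the centre of its underside; z up, x along the fins.
- sink_blue: Blue heat sink, 38 x 38 mm, 18 mm tall: 4 mm base, 6 upright fins 2 mm thick with lighter tops; the outer fins are flush with the sides, grip across the fins (38 mm). Loose, about 35 g. Origin at the centre of its underside; z up, x along the fins.
- sink_copper: Small copper heat sink, 28 x 28 mm, 15 mm tall: 4 mm base, 5 upright fins 2 mm thick with lighter tops; the outer fins are flush with the sides, grip across the fins (28 mm). Loose, about 50 g. Origin at the centre of its underside; z up, x along the fins.
- sink_comb: Loose silver comb heat sink, 65 g, 36 mm along the fins (x), 51.5 mm across (y; flat sides to grip), 34 mm tall, standing on 4 legs 3.5 mm thick (lowest 4 mm: 2 mm) at y = -24, -8, 8, 24 mm. Legs run up to a plate at z 18 to 22 mm; thin fins above it to 34 mm. Origin at the centre between the leg feet, z up.
- board_green: Green evaluation board, 124 x 90 mm, gold connectors on three edges; square black chip, 44 mm, grey pad on it, at its middle, chip top 16 mm above the bench; a jack in one corner rises to 22 mm. On 10 mm standoffs, fixed to the bench; origin on the bench under the middle of the board, x along its long side, z up; board top 12 mm above the bench.
- board_white: White evaluation board, 112 x 80 mm, gold connectors on its short edges, with a square black chip, 34 mm, at its middle (grey pad on it); chip top 16 mm above the bench; the black jack in one corner rises to 22 mm. On 10 mm standoffs, fixed to the bench; origin on the bench under the middle of the board, x along its long side, z up; board top 12 mm above the bench.
- board_red: Red evaluation board, 100 x 72 mm, gold connectors on its short edges, with a square black chip, 24 mm, at its middle (grey pad on it); chip top 16 mm above the bench. On 10 mm standoffs, fixed to the bench; origin on the bench under the middle of the board, x along its long side, z up; board top 12 mm above the bench.
- board_power: Black power board, 116 x 82 mm, fixed, green terminal block at one end. Origin on the bench under its middle, x along its long side, z up; board top at 12 mm. Three upright modules (yellow stripe on top) 32 mm along x, 5 mm thick, at y = -16, 0, 16 mm, tops at 34 mm. With the comb fully down its plate rests on the tops, legs either side of every module, feet (its origin) at 16 mm.
- attenuator: Brass attenuator, 22 mm thick, 46 mm tall, loose, standing on end among the parts. Origin under its centre, z up.
- screw_jar: Open clear jar with screws, 48 mm wide, 36 mm tall, loose, standing. Origin under its centre, z up.

How it is judged:
By the outcome, as a careful person would: the job done as asked, in the order asked, and still so for the second after the job is handed in, with the robot touching nothing.
It also fails if it takes over 96 s, if anything falls off the work surface, if the arm or the gripper's body presses on something with over 40 N, if the wrist force passes 120 N, or if a joint passes its speed limit or range.

### The arm

A 6-joint arm with a two-finger parallel gripper is mounted at the origin on the work surface. World frame = base frame: x ahead of the robot, y to its left, z up, the work surface at z = 0. Lengths are in m, angles in rad, forces in N, time in s.
With the tool pointing down it reaches from about 0.275 to 0.775 m from the base axis. Payload 14.6 kg.
Tool frame: the origin (TCP) lies on the mounting face of the last link; the fingertips stand 173 mm ahead of it and the grasp point (between the pads) lies 155 mm ahead of it (arm.tip_reach is the distance from the TCP to the fingertips, in m); z points along the fingers, y is the line along which they close (so a half turn about z gives the same grasp; the last joint's range is limited). The gripper opens to 85 mm and grips with 20 to 120 N. Pads are 22 mm wide; open, the fingers measure 114 mm over their backs; the gripper's body (76 mm by 85 mm) begins 54 mm behind the grasp point. The pads swing forward as they close: fully open they stand 13 mm farther back than shut.
Start: joints at [-1.262, 0.263, -0.048, 1.259, 0, 1.415], TCP at [0.235, -0.47, 0.405] pointing down, gripper open.
Joint ranges: [-2.65, 2.65], [-0.89, 1.7], [-1.18, 1.37], [-2.13, 2.11], [-1.35, 1.29], [-3.14, 3.14]. Speed limits (rad/s): [1.89, 1.89, 2.57, 2.79, 3.14, 3.14].

### API

Orientations are given as a unit quaternion [x, y, z, w].
In Python, from station import arm, optics, ticket, spotter gives the robot as it stands.
- The arm moves only by the shell command python3 -m creep 'ROWS' [OPENING] [FORCE]. ROWS is JSON, a list of rows, each an object of numbers: "tx", "ty", "tz": the shift along the tool's x, y, z in m; "spin": the turn about the tool's z in rad. A call has 1 to 12 rows; each row is the pose to reach, as a shift and turn from the pose commanded when the call began, along the tool's axes at that moment; what a row does not reach only later rows make up. A row lasts 1/10 s, in which the tool goes at most 50 mm and 8.59 degrees, less where a joint would pass 70% of its speed; a pose out of reach is approached as far as the arm can. A call with a gripper value outside its range is refused whole. OPENING is the opening, from -1 (shut) to 1 (fully open), set as the call begins (- or left out, the last holds). The fingers move at their own pace and stop on an object; FORCE is the grip in N (left out, the last holds). Time passes only in rows, so rows that repeat a pose let the fingers close. It gives the time, the measured TCP pose, the force, the opening and the grip force at its end, in the units of the state.
- arm.get_state(): the state, without advancing time (a new reading comes with each control period).
- optics.read_camera(name): name is "side" or "top" or "wrist"; returns the picture (480x640x3 uint8, red, green, blue); there is no depth.
- optics.get_calibration(name): a dict with "fx", "fy", "cx", "cy" (pixels), "eye" and "rotation" of the camera in the world; the wrist camera has in their place "tool_from_camera" (4x4, takes a point from camera to tool coordinates, whose origin is the TCP and whose axes are the flange's). Camera axes: x right, y down, z forward; pixel columns grow to the right and rows downward; lengths in m; the calibration is good to about 2 mm. A picture is of the moment at which its call begins: read the wrist's pose just before it. get_calibration takes no time and is no camera call.
- ticket.job_done(): hands the job in; it is judged then, once.
Trained networks look in the newest picture that a camera, given by its name, has taken for a name from the list of things; names that differ only in an ending like _2 or _b are one class to them, and where a whole thing is asked for, a point or a joint stands for the part that bears it (a point fixed in the world has none). Each returns a list of dicts, best first, with "p" (0 to 1); they miss things now and then, are a little off and sometimes report something else, mostly with a low value. They report only what shows in the picture. A call takes as long as a camera call.
- spotter.look_for(camera, target): "location" ([column, row] in pixels, amid what is visible of it).
The state is a dict: "time_s": time; "joint_positions": joint angles; "joint_vel": joint speeds; "joint_efforts": joint torques, N m; "eef_pos": TCP position; "tool_rot": TCP orientation; "contact_force": force on the tool from outside, world axes, zero at the start; "moment": the same for the moment, N m; "opening": finger opening in m; "grip_force": force on a finger pad.
Only numpy, scipy, OpenCV 4.12 (cv2) and the standard library are available. Lean on these libraries where they do the work, as an engineer would, in place of code of your own. Each camera call takes 0.05 s, during which the arm holds its last target. There are 200 camera calls.

## Working session

There is one attempt and no reset: what is moved stays moved. The work goes in short steps, Python scripts to look and compute and a shell command to move; the robot and the scene stay as the last step left them, time stands still between calls to the robot, and variables do not carry over. Pictures are saved under pics/ and viewed, at most 14 in all, crops included, and the job is handed in when it is done.

```bash
ls; mkdir -p pics
python3 - <<'E'
from station import arm, optics, ticket, spotter
import cv2,numpy as np
s=arm.get_state();print({k:np.round(v,3).tolist() for k,v in s.items()})
for n in("top","side","wrist"):
    im=optics.read_camera(n);cv2.imwrite(f"pics/{n}0.png",im[:,:,::-1])
    c=optics.get_calibration(n);print(n,{k:np.round(v,4).tolist() for k,v in c.items()})
    if n!="wrist":
        for t in["sink_black","sink_blue","sink_copper","sink_comb","board_green","board_white","board_red","board_power","attenuator","screw_jar"]:
            print(t,[(np.round(d["location"]).tolist(),round(d["p"],2)) for d in spotter.look_for(n,t)[:2]])
print(arm.get_state()["time_s"])
E
```

```text
pics
{'time_s': 0.0, 'joint_positions': [-1.262, 0.264, -0.049, 1.259, -0.0, 1.416], 'joint_vel': [-0.001, -0.0, 0.001, -0.0, -0.001, 0.0], 'joint_efforts': [-0.004, -63.762, 38.457, 0.014, -0.0, -0.0], 'eef_pos': [0.235, -0.469, 0.404], 'tool_rot': [0.973, 0.23, -0.0, -0.001], 'contact_force': [0.528, -0.327, 1.223], 'moment': [0.015, 0.037, 0.025], 'grip_force': 0.0, 'opening': 0.085}
top {'fx': 576.1366, 'fy': 576.1366, 'cx': 312.8281, 'cy': 233.6725, 'eye': [0.2592, 0.0161, 1.2947], 'rotation': [0.7134, -0.6947, 0.0711, -0.0593]}
sink_black [([187.0, 292.0], 0.96)]
sink_blue [([360.0, 258.0], 0.81), ([266.0, 248.0], 0.68)]
sink_copper [([268.0, 251.0], 0.72)]
sink_comb []
board_green [([484.0, 240.0], 0.68), ([185.0, 290.0], 0.38)]
board_white [([375.0, 183.0], 0.79)]
board_red [([255.0, 170.0], 0.95), ([361.0, 258.0], 0.16)]
board_power [([141.0, 226.0], 0.89)]
attenuator [([412.0, 233.0], 0.47)]
screw_jar [([310.0, 217.0], 0.65)]
side {'fx': 546.3095, 'fy': 546.3095, 'cx': 322.5313, 'cy': 237.4153, 'eye': [0.3143, -1.0003, 0.7098], 'rotation': [0.8767, -0.0858, 0.0321, -0.4722]}
sink_black [([258.0, 196.0], 0.79), ([356.0, 307.0], 0.74)]
sink_blue [([314.0, 281.0], 0.55)]
sink_copper []
sink_comb [([297.0, 326.0], 0.84)]
board_green [([375.0, 379.0], 0.93)]
board_white [([408.0, 281.0], 0.82), ([374.0, 210.0], 0.69)]
board_red [([374.0, 210.0], 0.8)]
board_power [([307.0, 170.0], 0.66), ([297.0, 326.0], 0.38)]
attenuator [([356.0, 306.0], 0.76)]
screw_jar [([344.0, 241.0], 0.59)]
wrist {'fx': 409.7967, 'fy': 409.7967, 'cx': 321.7281, 'cy': 238.966, 'tool_from_camera': [[-0.0003, -0.9537, -0.3008, 0.0776], [1.0, -0.0004, 0.0003, 0.0003], [-0.0004, -0.3008, 0.9537, 0.0318], [0.0, 0.0, 0.0, 1.0]]}
1.15
```

View pics/top0.png

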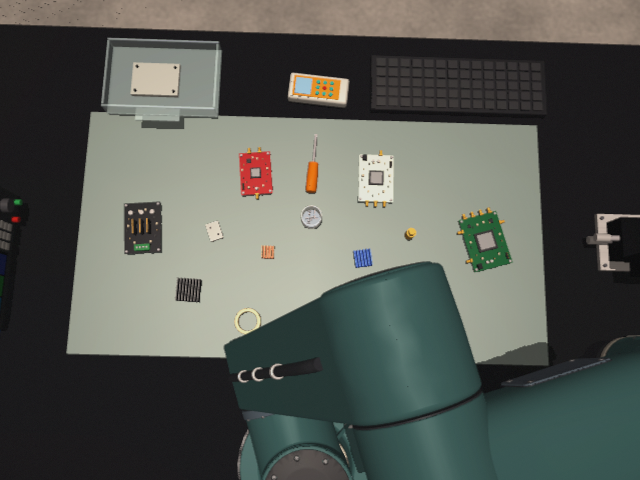

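View pics/side0.png

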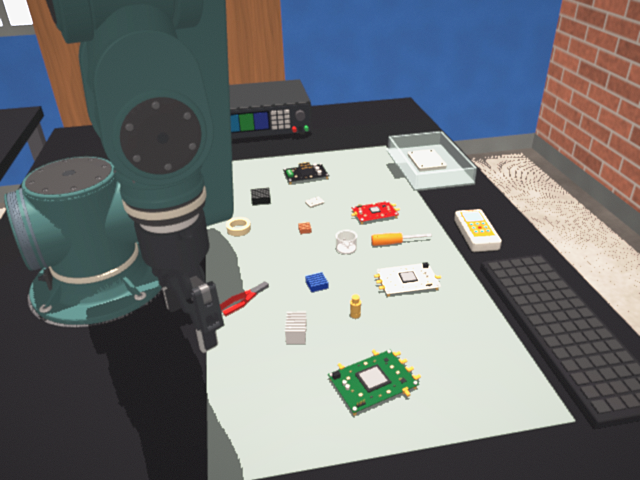

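The top view shows all the boards and the black (187,292), copper (268,251) and blue (360,258) sinks. The comb is hidden by the arm there, but the side view shows it at (297,326). Next I compute coarse world positions.

```bash
cat > h.py <<'E'
from station import arm, optics, ticket, spotter
import cv2,numpy as np
from scipy.spatial.transform import Rotation as R
def cam(n,s=None):
    c=optics.get_calibration(n); K=[c[k] for k in("fx","fy","cx","cy")]
    if n!="wrist":
        r=np.array(c["rotation"]); M=R.from_quat(r).as_matrix() if r.size==4 else r
        return K,M,np.array(c["eye"])
    s=s or arm.get_state(); T=np.array(c["tool_from_camera"]); Rt=R.from_quat(s["tool_rot"]).as_matrix()
    return K,Rt@T[:3,:3],np.array(s["eef_pos"])+Rt@T[:3,3]
def p2w(C,uv,z):
    K,M,e=C; d=M@[(uv[0]-K[2])/K[0],(uv[1]-K[3])/K[1],1]
    return e+d*(z-e[2])/d[2]
def w2p(C,p):
    K,M,e=C; q=M.T@(np.array(p)-e); return np.array([K[2]+K[0]*q[0]/q[2],K[3]+K[1]*q[1]/q[2]])
def yaw(s): return np.degrees(np.arctan2(*R.from_quat(s["tool_rot"]).as_matrix()[[1,0],0]))
def move(x,y,z,ty=None,s=None):
    """rows' tx,ty,tz,spin to TCP x,y,z with tool-x yaw ty deg"""
    s=s or arm.get_state(); d=R.from_quat(s["tool_rot"]).as_matrix().T@(np.array([x,y,z])-s["eef_pos"])
    sp=0 if ty is None else -((ty-yaw(s)+90)%180-90)
    print("move",np.round(d,4),"spin",round(np.radians(sp),4),"deg",round(sp,1),"t",round(s["time_s"],2),"j6",round(s["joint_positions"][5],2))
def rectify(im,C,x0,x1,y0,y1,z,mm=0.5):
    """world-aligned view at height z: col=+x? rows: y decreasing leftwards"""
    xs=np.arange(x0,x1,mm/1000);ys=np.arange(y0,y1,mm/1000)
    K,M,e=C; X,Y=np.meshgrid(xs,ys[::-1]); P=np.stack([X,Y,np.full_like(X,z)],-1)-e; q=P@M
    return cv2.remap(im,(K[2]+K[0]*q[...,0]/q[...,2]).astype(np.float32),(K[3]+K[1]*q[...,1]/q[...,2]).astype(np.float32),cv2.INTER_LINEAR)
E
python3 - <<'E'
from h import *
print(arm.tip_reach)
T=cam("top");S=cam("side")
for n,uv,z in[("green",(485,240),.016),("white",(376,178),.016),("red",(256,173),.016),("power",(143,228),.012),("black",(188,290),.024),("blue",(362,258),.018),("copper",(268,252),.015),("att",(411,234),.046),("jar",(311,216),.036)]:
    print(n,np.round(p2w(T,uv,z),3))
for n,uv,z in[("green",(372,378),.016),("white",(408,277),.016),("red",(375,210),.016),("black",(261,195),.012),("blue",(316,282),.01),("comb",(297,322),.025),("att",(355,299),.046)]:
    print(n,np.round(p2w(S,uv,z),3))
E
```

```text
0.1734
green [ 0.495 -0.393  0.016]
white [ 0.633 -0.145  0.016]
red [0.637 0.132 0.016]
power [0.501 0.381 0.012]
black [0.363 0.269 0.024]
blue [ 0.446 -0.114  0.018]
copper [0.454 0.097 0.015]
att [ 0.498 -0.219  0.046]
jar [0.535 0.003 0.036]
green [ 0.491 -0.398  0.016]
white [ 0.632 -0.15   0.016]
red [0.636 0.126 0.016]
black [0.366 0.274 0.012]
blue [ 0.445 -0.119  0.01 ]
comb [ 0.388 -0.247  0.025]
att [ 0.501 -0.23   0.046]
```

```bash
python3 -c "
from h import *
move(.40,-.28,.40,0)"
```

```text
move [ 0.2325 -0.0957  0.0047] spin 0.4638 deg 26.6 t 1.15 j6 1.42
```

```bash
python3 -m creep '[{"tx":0.04,"ty":-0.016,"spin":0.1},{"tx":0.08,"ty":-0.032,"spin":0.2},{"tx":0.12,"ty":-0.048,"spin":0.3},{"tx":0.16,"ty":-0.064,"spin":0.4},{"tx":0.2,"ty":-0.08,"spin":0.464},{"tx":0.232,"ty":-0.096,"tz":0.005,"spin":0.464},{"tx":0.232,"ty":-0.096,"tz":0.005,"spin":0.464},{"tx":0.232,"ty":-0.096,"tz":0.005,"spin":0.464},{"tx":0.232,"ty":-0.096,"tz":0.005,"spin":0.464}]'
python3 - <<'E'
from h import *
s=arm.get_state();im=optics.read_camera("wrist");C=cam("wrist",s)
cv2.imwrite("pics/w1.png",im[:,:,::-1]);np.savez("w1.npz",im=im,K=C[0],M=C[1],e=C[2])
print(np.round(s["eef_pos"],4),yaw(s),np.abs(s["joint_vel"]).max())
for t in["board_green","sink_comb","sink_blue","attenuator","board_white"]:
    print(t,[(np.round(d["location"]).tolist(),round(d["p"],2)) for d in spotter.look_for("wrist",t)[:2]])
# top again, arm moved
im=optics.read_camera("top");cv2.imwrite("pics/top1.png",im[:,:,::-1])
E
```

```text
[ 0.2349 -0.4695  0.4047] 26.5738561543706 0.0015383749492032335
board_green []
sink_comb []
sink_blue []
attenuator []
board_white []invalid input at $[0]: expected keys tx, ty, tz, spin
```

View pics/w1.png

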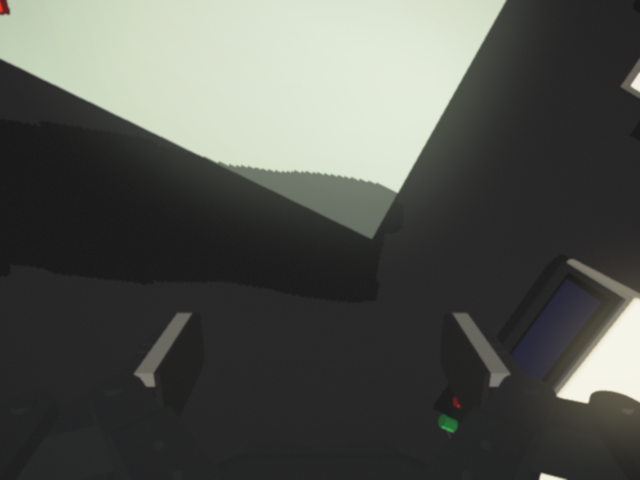

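The move was refused because every row needs all four keys, so the arm hasn't moved. This picture shows the bench edge and the open fingers at columns 180 and 460. Image up is tool +x.

```bash
python3 -m creep '[{"tx":0.04,"ty":-0.016,"tz":0,"spin":0.1},{"tx":0.08,"ty":-0.032,"tz":0,"spin":0.2},{"tx":0.12,"ty":-0.048,"tz":0,"spin":0.3},{"tx":0.16,"ty":-0.064,"tz":0,"spin":0.4},{"tx":0.2,"ty":-0.08,"tz":0,"spin":0.464},{"tx":0.232,"ty":-0.096,"tz":0.005,"spin":0.464},{"tx":0.232,"ty":-0.096,"tz":0.005,"spin":0.464},{"tx":0.232,"ty":-0.096,"tz":0.005,"spin":0.464},{"tx":0.232,"ty":-0.096,"tz":0.005,"spin":0.464}]'
cat >> h.py <<'E'
def shot(name,names):
    s=arm.get_state();im=optics.read_camera("wrist");C=cam("wrist",s)
    cv2.imwrite(f"pics/{name}.png",im[:,:,::-1]);np.savez(name+".npz",im=im,K=C[0],M=C[1],e=C[2])
    print(np.round(s["eef_pos"],4),"yaw",round(yaw(s),2),"v",np.abs(s["joint_vel"]).max(),"t",s["time_s"],"j",np.round(s["joint_positions"],2))
    for t in names: print(t,[(np.round(d["location"]).tolist(),round(d["p"],2)) for d in spotter.look_for("wrist",t)[:2]])
def load(name):
    d=np.load(name+".npz");return d["im"],(d["K"],d["M"],d["e"])
E
python3 -c "
from h import *
shot('w2',['board_green','sink_comb','sink_blue','attenuator','board_white'])"
```

```text
time_s: 2.4
eef_pos: [0.3991, -0.2805, 0.3998]
tool_rot: [1.0, -0.0, -0.0, 0.0]
contact_force: [0.3, -0.4, -0.0]
opening: 0.0855
grip_force: 0.0
[ 0.3991 -0.2805  0.3998] yaw -0.04 v 0.011363155168553863 t 2.4 j [-0.78  0.2  -0.15  1.22 -0.    2.36]
board_green [([458.0, 82.0], 0.79)]
sink_comb [([290.0, 217.0], 0.83)]
sink_blue [([128.0, 143.0], 0.82)]
attenuator [([246.0, 71.0], 0.68)]
board_white []
```

View pics/w2.png

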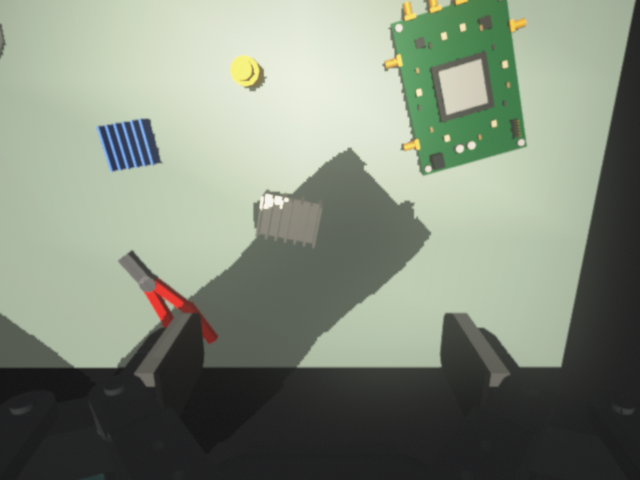

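The wrist view shows the green board with its chip at (463,88), the comb at (290,218), the blue sink at (128,145) and the attenuator at (246,71). I go on to the middle shot and turn the tool to yaw 180, where joint 6 is near the centre of its range.

```bash
python3 -m creep '[{"tx":0.015,"ty":-0.03,"tz":0,"spin":-0.145},{"tx":0.03,"ty":-0.06,"tz":0,"spin":-0.29},{"tx":0.04,"ty":-0.09,"tz":0,"spin":-0.435},{"tx":0.05,"ty":-0.12,"tz":0,"spin":-0.58},{"tx":0.06,"ty":-0.15,"tz":0,"spin":-0.725},{"tx":0.075,"ty":-0.18,"tz":0,"spin":-0.87},{"tx":0.09,"ty":-0.21,"tz":0,"spin":-1.015},{"tx":0.1,"ty":-0.24,"tz":0,"spin":-1.16},{"tx":0.11,"ty":-0.26,"tz":0,"spin":-1.305},{"tx":0.12,"ty":-0.28,"tz":0,"spin":-1.45},{"tx":0.12,"ty":-0.28,"tz":0,"spin":-1.571},{"tx":0.12,"ty":-0.28,"tz":0,"spin":-1.571}]' | head -3
python3 -m creep '[{"tx":0,"ty":0,"tz":0,"spin":-0.145},{"tx":0,"ty":0,"tz":0,"spin":-0.29},{"tx":0,"ty":0,"tz":0,"spin":-0.435},{"tx":0,"ty":0,"tz":0,"spin":-0.58},{"tx":0,"ty":0,"tz":0,"spin":-0.725},{"tx":0,"ty":0,"tz":0,"spin":-0.87},{"tx":0,"ty":0,"tz":0,"spin":-1.015},{"tx":0,"ty":0,"tz":0,"spin":-1.16},{"tx":0,"ty":0,"tz":0,"spin":-1.305},{"tx":0,"ty":0,"tz":0,"spin":-1.45},{"tx":0,"ty":0,"tz":0,"spin":-1.571},{"tx":0,"ty":0,"tz":0,"spin":-1.571}]' | head -3
python3 -m creep '[{"tx":0,"ty":0,"tz":0,"spin":0},{"tx":0,"ty":0,"tz":0,"spin":0}]' | head -3
python3 -c "
from h import *
shot('w3',['board_white','board_red','sink_copper','sink_blue','screw_jar'])"
```

```text
time_s: 3.9
eef_pos: [0.5196, 0.0003, 0.3995]
tool_rot: [0.706, 0.708, -0.0, -0.0]
time_s: 5.1
eef_pos: [0.5193, -0.0005, 0.3997]
tool_rot: [0.001, 1.0, -0.0, 0.0]
time_s: 5.3
eef_pos: [0.5194, -0.0002, 0.3997]
tool_rot: [0.002, 1.0, 0.0, 0.0]
[ 5.194e-01 -2.000e-04  3.997e-01] yaw 179.75 v 0.01755501512324247 t 5.3 j [-0.16  0.26 -0.07  1.24  0.   -0.15]
board_white [([168.0, 294.0], 0.57)]
board_red [([456.0, 300.0], 0.79)]
sink_copper [([438.0, 125.0], 0.84)]
sink_blue [([182.0, 114.0], 0.61)]
screw_jar [([328.0, 222.0], 0.56)]
```

View pics/w3.png

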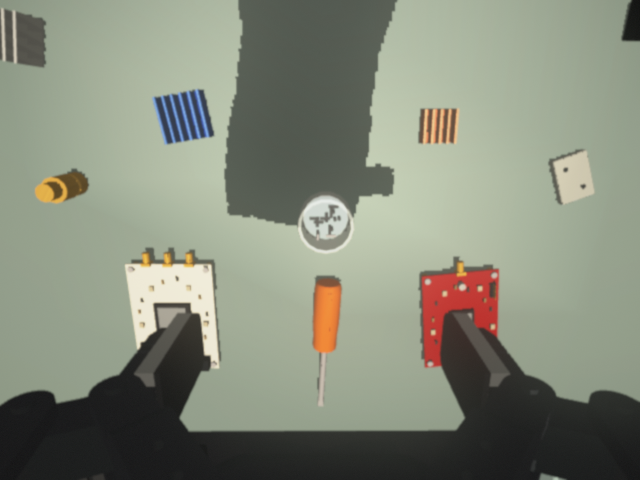

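The picture shows the blue sink at (182,116), the copper sink at (440,125) and the jar at (326,222). The white and red boards are partly behind the fingers. Next is the black sink.

```bash
python3 -m creep '[{"tx":0.02,"ty":0.045,"tz":0,"spin":0},{"tx":0.04,"ty":0.09,"tz":0,"spin":0},{"tx":0.06,"ty":0.135,"tz":0.01,"spin":0},{"tx":0.08,"ty":0.18,"tz":0.02,"spin":0},{"tx":0.1,"ty":0.225,"tz":0.03,"spin":0},{"tx":0.12,"ty":0.27,"tz":0.04,"spin":0},{"tx":0.12,"ty":0.27,"tz":0.04,"spin":0},{"tx":0.12,"ty":0.27,"tz":0.04,"spin":0},{"tx":0.12,"ty":0.27,"tz":0.04,"spin":0}]' | head -3
python3 -c "
from h import *
shot('w4',['sink_black','board_power','sink_copper'])"
```

```text
time_s: 6.5
eef_pos: [0.3998, 0.2696, 0.3599]
tool_rot: [0.0, 1.0, -0.0, 0.0]
[0.3998 0.2696 0.3599] yaw 179.97 v 0.019358977187018313 t 6.5 j [ 0.42  0.21 -0.25  1.11 -0.    0.42]
sink_black [([323.0, 163.0], 0.58)]
board_power [([438.0, 301.0], 0.91)]
sink_copper [([118.0, 274.0], 0.76)]
```

View pics/w4.png

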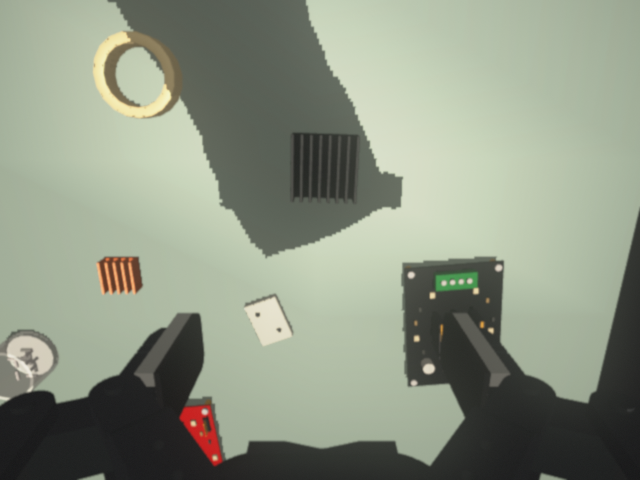

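The black sink is at (324,167) with its fins nearly along tool x, the copper sink is at (119,275), and the power board is at (453,320) with one finger in front of it. I write a fitting helper.

```bash
cat >> h.py <<'E'
def fit(name,mask,x,y,z,r=.06,close=9,mm=.5,save=None):
    """min-area rect of the mask's component nearest (x,y) in the view rectified at height z"""
    im,C=load(name); q=rectify(im,C,x-r,x+r,y-r,y+r,z,mm)
    m=mask(cv2.cvtColor(q,cv2.COLOR_RGB2HSV).astype(int),q.astype(int)).astype(np.uint8)
    m=cv2.morphologyEx(m,cv2.MORPH_CLOSE,np.ones((close,close)))
    m=cv2.morphologyEx(m,cv2.MORPH_OPEN,np.ones((5,5)))
    n,l,st,ce=cv2.connectedComponentsWithStats(m)
    h=m.shape[0]/2; k=1+np.argmin([np.hypot(*(c-h))-(.02*a) for c,a in zip(ce[1:],st[1:,4])])
    pts=np.argwhere(l==k)[:,::-1].astype(np.float32)
    (cx,cy),(w,hh),a=cv2.minAreaRect(pts)
    a=-a; a=(a+45)%90-45   # world yaw mod 90 (rows run against y)
    X=x-r+cx*mm/1000; Y=y+r-cy*mm/1000
    print(name,"xy",round(X,4),round(Y,4),"size",round(w*mm,1),round(hh*mm,1),"yaw90",round(a,1))
    if save:
        b=q.copy(); b[l==k]=b[l==k]//2+[0,100,0]; return b
    return X,Y,a
black=lambda h,q:q.max(-1)<62
copper=lambda h,q:(h[...,0]<22)&(h[...,1]>90)
blue=lambda h,q:(h[...,0]>100)&(h[...,0]<130)&(h[...,1]>110)
green=lambda h,q:(h[...,0]>45)&(h[...,0]<85)&(h[...,1]>110)
E
python3 - <<'E'
from h import *
B=[fit("w4",black,.363,.269,.024,save=1),fit("w4",copper,.454,.097,.015,save=1),fit("w3",copper,.454,.097,.015,save=1),fit("w3",blue,.446,-.114,.018,save=1),fit("w2",blue,.446,-.114,.018,save=1),
fit("w2",green,.495,-.393,.012,r=.08,mm=.667,save=1)]
padg=lambda h,q:(h[...,1]<60)&(h[...,2]>120)
B.append(fit("w2",padg,.495,-.393,.016,r=.03,mm=.25,save=1))
B.append(fit("w2",lambda h,q:h[...,1]<60,.388,-.247,.034,r=.06,save=1))
B=[cv2.resize(b,(200,200)) for b in B]
cv2.imwrite("pics/f.png",np.vstack([np.hstack(B[:4]),np.hstack(B[4:])])[:,:,::-1])
E
```

```text
w4 xy 0.3633 0.2714 size 45.9 45.2 yaw90 -1.8
w4 xy 0.4532 0.103 size 31.5 34.0 yaw90 0.0
w3 xy 0.4563 0.098 size 29.0 26.5 yaw90 0.0
w3 xy 0.4484 -0.1143 size 36.9 35.3 yaw90 9.1
w2 xy 0.4487 -0.1168 size 37.6 35.3 yaw90 9.5
w2 xy 0.4952 -0.4043 size 67.1 116.6 yaw90 15.9
w2 xy 0.4942 -0.3946 size 35.8 36.2 yaw90 16.3
w2 xy 0.3878 -0.2467 size 119.5 119.5 yaw90 0.0
```

View pics/f.png

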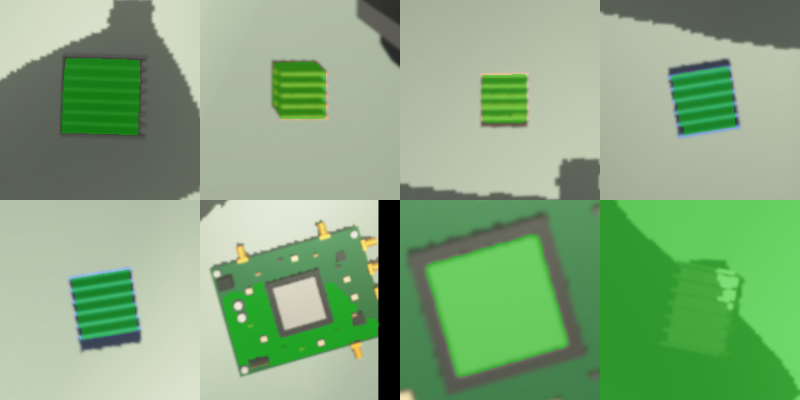

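The fits agree with the given sizes: black at (0.3635, 0.271) with yaw -1.8°, green chip at (0.494, -0.395) with yaw 16.3°. The green-board and comb masks leaked, but the chip pad fit is clean. Next I grasp the black sink.

```bash
python3 -m creep '[{"tx":0.018,"ty":0.001,"tz":0.04,"spin":0.015},{"tx":0.036,"ty":0.0018,"tz":0.08,"spin":0.031},{"tx":0.036,"ty":0.0018,"tz":0.12,"spin":0.031},{"tx":0.036,"ty":0.0018,"tz":0.15,"spin":0.031},{"tx":0.036,"ty":0.0018,"tz":0.17,"spin":0.031},{"tx":0.036,"ty":0.0018,"tz":0.18,"spin":0.031},{"tx":0.036,"ty":0.0018,"tz":0.184,"spin":0.031},{"tx":0.036,"ty":0.0018,"tz":0.184,"spin":0.031},{"tx":0.036,"ty":0.0018,"tz":0.184,"spin":0.031}]' 1 50
python3 -m creep '[{"tx":0,"ty":0,"tz":0,"spin":0},{"tx":0,"ty":0,"tz":0,"spin":0},{"tx":0,"ty":0,"tz":0,"spin":0},{"tx":0,"ty":0,"tz":0,"spin":0},{"tx":0,"ty":0,"tz":0,"spin":0},{"tx":0,"ty":0,"tz":0,"spin":0}]' -1 50
```

```text
time_s: 7.6
eef_pos: [0.3638, 0.2719, 0.1765]
tool_rot: [0.016, 1.0, 0.0, 0.001]
contact_force: [0.0, 0.5, 0.0]
opening: 0.0854
grip_force: 0.0
time_s: 8.2
eef_pos: [0.3635, 0.2719, 0.1763]
tool_rot: [0.015, 1.0, 0.0, 0.0]
contact_force: [-2.6, -0.6, 10.2]
opening: 0.049
grip_force: 50.8
```

```bash
python3 -c "
from h import *
move(.569,-.373,.33,196.3)"
```

```text
move [-0.2253 -0.6383 -0.1538] spin -0.3152 deg -18.1 t 8.2 j6 0.49
```

```bash
python3 -m creep '[{"tx":0,"ty":0,"tz":-0.04,"spin":0},{"tx":0,"ty":0,"tz":-0.085,"spin":0},{"tx":-0.01,"ty":-0.03,"tz":-0.12,"spin":0},{"tx":-0.025,"ty":-0.07,"tz":-0.14,"spin":0},{"tx":-0.04,"ty":-0.115,"tz":-0.15,"spin":0},{"tx":-0.056,"ty":-0.16,"tz":-0.154,"spin":0},{"tx":-0.072,"ty":-0.205,"tz":-0.154,"spin":0},{"tx":-0.088,"ty":-0.25,"tz":-0.154,"spin":0},{"tx":-0.104,"ty":-0.295,"tz":-0.154,"spin":0},{"tx":-0.12,"ty":-0.34,"tz":-0.154,"spin":0},{"tx":-0.136,"ty":-0.385,"tz":-0.154,"spin":0},{"tx":-0.15,"ty":-0.425,"tz":-0.154,"spin":0}]' | head -3
python3 -m creep '[{"tx":-0.015,"ty":-0.04,"tz":0,"spin":-0.08},{"tx":-0.03,"ty":-0.085,"tz":0,"spin":-0.16},{"tx":-0.045,"ty":-0.13,"tz":0,"spin":-0.24},{"tx":-0.06,"ty":-0.17,"tz":0,"spin":-0.315},{"tx":-0.07,"ty":-0.2,"tz":0,"spin":-0.315},{"tx":-0.0753,"ty":-0.2133,"tz":0,"spin":-0.315},{"tx":-0.0753,"ty":-0.2133,"tz":0,"spin":-0.315},{"tx":-0.0753,"ty":-0.2133,"tz":0,"spin":-0.315},{"tx":-0.0753,"ty":-0.2133,"tz":0,"spin":-0.315}]'
python3 - <<'E'
from h import *
shot('w5',['board_green','sink_black'])
B=[fit("w5",green,.495,-.393,.012,r=.08,mm=.667,save=1)]
padg=lambda h,q:(h[...,1]<60)&(h[...,2]>120)
B.append(fit("w5",padg,.495,-.393,.016,r=.03,mm=.25,save=1))
E
```

```text
time_s: 9.4
eef_pos: [0.5004, -0.1599, 0.3298]
tool_rot: [0.016, 1.0, -0.0, 0.0]
time_s: 10.3
eef_pos: [0.5688, -0.3721, 0.3299]
tool_rot: [-0.142, 0.99, 0.0, -0.0]
contact_force: [-0.5, -0.3, -0.8]
opening: 0.0487
grip_force: 53.5
[ 0.5688 -0.3721  0.3299] yaw -163.68 v 0.0038478770609963056 t 10.3 j [-0.7   0.56  0.23  1.24  0.   -0.98]
board_green [([321.0, 99.0], 0.74)]
sink_black [([322.0, 323.0], 0.95)]
w5 xy 0.5088 -0.3731 size 95.7 49.6 yaw90 -30.7
w5 xy 0.4938 -0.3952 size 32.4 32.3 yaw90 16.4
```

View pics/w5.png

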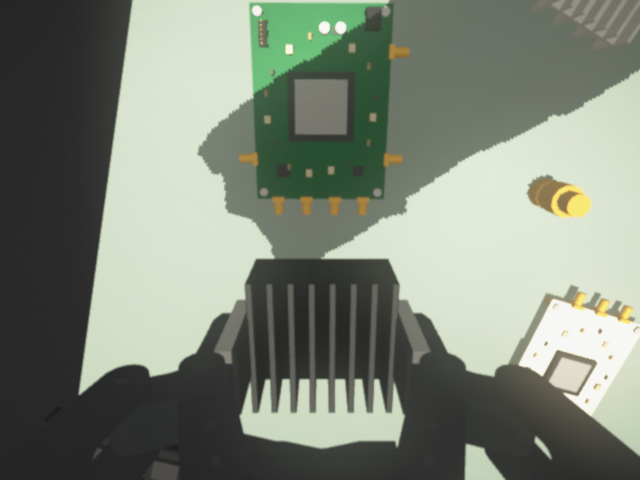

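The black sink is held square in the gripper at (322,335), and the green chip shows clearly at (321,107). I check the sink's offset in the hand and work out the placement.

```bash
cat >> h.py <<'E'
def held(rows_z,cols_z=()):
    """tool x of image rows / tool y of cols at given tool z (mid image)"""
    c=optics.get_calibration("wrist");T=np.array(c["tool_from_camera"]);C=([c[k] for k in("fx","fy","cx","cy")],T[:3,:3],T[:3,3])
    for u,v,z in rows_z: print((u,v),np.round(p2w(C,(u,v),z),4))
E
python3 - <<'E'
from h import *
held([(322,260,.1763),(322,285,.152),(322,412,.152),(247,285,.152),(395,285,.152)])
move(.4938,-.3952,.193,196.35)
E
```

```text
(322, 260) [ 2.230e-02 -1.000e-04  1.763e-01]
(322, 285) [ 2.28e-02 -1.00e-04  1.52e-01]
(322, 412) [-0.0261 -0.0002  0.152 ]
(247, 285) [ 0.0228 -0.024   0.152 ]
(395, 285) [0.0228 0.0231 0.152 ]
move [ 0.0785 -0.0009  0.1371] spin -0.0004 deg -0.0 t 10.45 j6 -0.98
```

```bash
python3 -m creep '[{"tx":0.03,"ty":0,"tz":0.02,"spin":0},{"tx":0.06,"ty":-0.0005,"tz":0.05,"spin":0},{"tx":0.08,"ty":-0.0005,"tz":0.085,"spin":0},{"tx":0.08,"ty":-0.0005,"tz":0.11,"spin":0},{"tx":0.08,"ty":-0.0005,"tz":0.125,"spin":0},{"tx":0.08,"ty":-0.0005,"tz":0.132,"spin":0},{"tx":0.08,"ty":-0.0005,"tz":0.135,"spin":0},{"tx":0.08,"ty":-0.0005,"tz":0.137,"spin":0},{"tx":0.08,"ty":-0.0005,"tz":0.137,"spin":0},{"tx":0.08,"ty":-0.0005,"tz":0.137,"spin":0}]'
```

```text
time_s: 11.45
eef_pos: [0.4925, -0.3961, 0.1933]
tool_rot: [-0.142, 0.99, -0.0, 0.0]
contact_force: [0.1, 0.2, -0.9]
opening: 0.0489
grip_force: 53.6
```

```bash
python3 -m creep '[{"tx":0,"ty":0,"tz":0.0008,"spin":0},{"tx":0,"ty":0,"tz":0.001,"spin":0},{"tx":0,"ty":0,"tz":0.001,"spin":0}]' | grep -E "force|eef"
python3 -m creep '[{"tx":0,"ty":0,"tz":0,"spin":0},{"tx":0,"ty":0,"tz":0,"spin":0},{"tx":0,"ty":0,"tz":0,"spin":0},{"tx":0,"ty":0,"tz":0,"spin":0},{"tx":0,"ty":0,"tz":-0.03,"spin":0},{"tx":0,"ty":0,"tz":-0.07,"spin":0},{"tx":-0.04,"ty":0,"tz":-0.11,"spin":0},{"tx":-0.08,"ty":0,"tz":-0.14,"spin":0},{"tx":-0.08,"ty":0,"tz":-0.14,"spin":0},{"tx":-0.08,"ty":0,"tz":-0.14,"spin":0},{"tx":-0.08,"ty":0,"tz":-0.14,"spin":0}]' 0.6
python3 - <<'E'
from h import *
shot('w6',['sink_black'])
B=[fit("w6",green,.495,-.393,.012,r=.08,mm=.667,save=1)]
fit("w6",black,.4938,-.3952,.04,r=.045)
im,C=load("w6");cv2.imwrite("pics/w6r.png",cv2.resize(rectify(im,C,.42,.57,-.47,-.32,.040,.25),(600,600))[:,:,::-1])
E
```

```text
eef_pos: [0.4924, -0.3961, 0.1923]
contact_force: [-0.8, 1.4, 5.6]
grip_force: 54.3
time_s: 12.85
eef_pos: [0.5684, -0.3736, 0.3304]
tool_rot: [-0.142, 0.99, 0.001, -0.001]
contact_force: [0.4, -0.5, 0.4]
opening: 0.0682
grip_force: 0.0
[ 0.5684 -0.3736  0.3304] yaw -163.72 v 0.014485728698212675 t 12.85 j [-0.7   0.56  0.24  1.25 -0.   -0.99]
sink_black [([318.0, 106.0], 0.78)]
w6 xy 0.5093 -0.374 size 100.2 50.5 yaw90 -32.4
w6 xy 0.4953 -0.3954 size 46.8 47.9 yaw90 15.2
```

View pics/w6r.png

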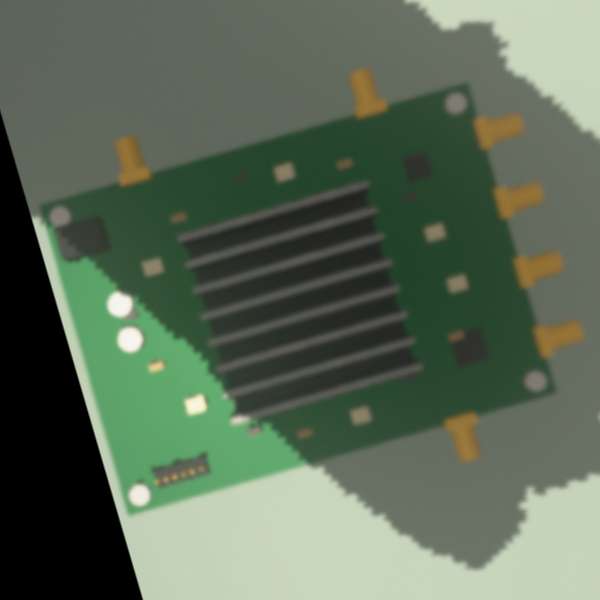

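The black sink sits within about 1 mm of the board centre and its yaw matches. Next is the blue sink, which two views put at (0.4486, -0.1155) with yaw 9.3°.

```bash
python3 -c "
from h import *
move(.4486,-.1155,.175,189.3)"
```

```text
move [0.0423 0.2812 0.156 ] spin 0.121 deg 6.9 t 12.95 j6 -0.99
```

```bash
python3 -m creep '[{"tx":0.007,"ty":0.045,"tz":0,"spin":0.03},{"tx":0.014,"ty":0.09,"tz":0,"spin":0.06},{"tx":0.02,"ty":0.135,"tz":0,"spin":0.09},{"tx":0.027,"ty":0.18,"tz":0,"spin":0.121},{"tx":0.034,"ty":0.225,"tz":0,"spin":0.121},{"tx":0.04,"ty":0.265,"tz":0,"spin":0.121},{"tx":0.0423,"ty":0.2812,"tz":0.02,"spin":0.121},{"tx":0.0423,"ty":0.2812,"tz":0.06,"spin":0.121},{"tx":0.0423,"ty":0.2812,"tz":0.1,"spin":0.121},{"tx":0.0423,"ty":0.2812,"tz":0.1,"spin":0.121},{"tx":0.0423,"ty":0.2812,"tz":0.1,"spin":0.121}]' 0.8
python3 -c "
from h import *
shot('w7',['sink_blue'])
fit('w7',blue,.4486,-.1155,.018)
move(.4486,-.1155,.175,189.3)"
```

```text
time_s: 14.05
eef_pos: [0.4491, -0.1157, 0.232]
tool_rot: [-0.081, 0.997, 0.0, -0.001]
contact_force: [0.2, 0.5, 0.4]
opening: 0.077
grip_force: 0.0
[ 0.4491 -0.1157  0.232 ] yaw -170.69 v 0.04237622801997193 t 14.05 j [-0.43  0.29 -0.52  0.76 -0.   -0.59]
sink_blue [([318.0, 261.0], 0.96)]
w7 xy 0.4427 -0.1162 size 36.8 35.9 yaw90 9.2
move [0.0014 0.0008 0.0582] spin 0.0003 deg 0.0 t 14.15 j6 -0.59
```

View pics/w7.png

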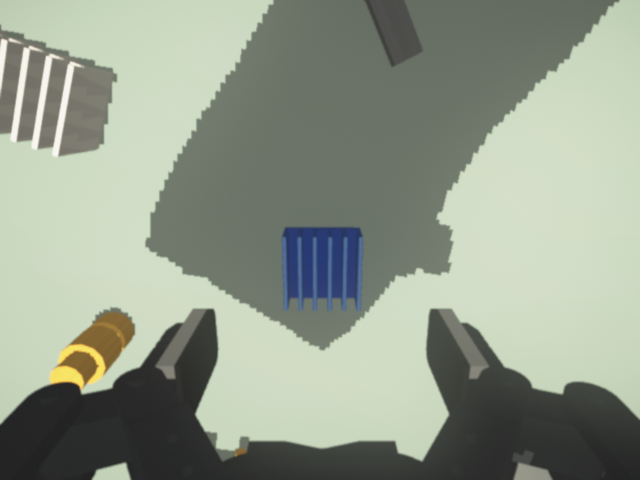

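The blue sink is centred between the fingers at (322,268) and the attenuator is clear at (90,345). Now I descend and grip.

```bash
python3 -m creep '[{"tx":0.0005,"ty":0,"tz":0.03,"spin":0},{"tx":0.001,"ty":0,"tz":0.05,"spin":0},{"tx":0.001,"ty":0,"tz":0.057,"spin":0},{"tx":0.001,"ty":0,"tz":0.057,"spin":0},{"tx":0.001,"ty":0,"tz":0.057,"spin":0}]' | grep -E "eef|force"
python3 -m creep '[{"tx":0,"ty":0,"tz":0,"spin":0},{"tx":0,"ty":0,"tz":0,"spin":0},{"tx":0,"ty":0,"tz":0,"spin":0},{"tx":0,"ty":0,"tz":0,"spin":0},{"tx":0,"ty":0,"tz":0,"spin":0},{"tx":0,"ty":0,"tz":0,"spin":0}]' -1 40
python3 - <<'E'
from h import *
# white board chip in w5, w3 for a first yaw
pad=lambda h,q:(h[...,2]<125)
fit("w5",lambda h,q:(h[...,1]<25)&(h[...,2]>150),.633,-.147,.012,r=.08,mm=.667)
fit("w5",lambda h,q:h[...,2]<110,.633,-.147,.016,r=.03,mm=.25)
fit("w5",lambda h,q:h[...,2]>110,.633,-.147,.016,r=.017,mm=.25)
move(.71,-.145,.33,180)
E
```

```text
eef_pos: [0.4492, -0.116, 0.1759]
contact_force: [-0.6, 0.1, -0.0]
grip_force: 0.0
time_s: 15.25
eef_pos: [0.4488, -0.1158, 0.1753]
tool_rot: [-0.082, 0.997, -0.0, 0.0]
contact_force: [-2.3, 1.7, 9.9]
opening: 0.0371
grip_force: 39.3
w5 xy 0.61 -0.1637 size 125.4 114.1 yaw90 0.0
w5 xy 0.6514 -0.1496 size 54.2 23.2 yaw90 0.0
w5 xy 0.633 -0.1469 size 33.8 34.0 yaw90 0.0
move [-0.2531 -0.0714 -0.1544] spin 0.1632 deg 9.4 t 15.25 j6 -0.59
```

```bash
python3 -m creep '[{"tx":0,"ty":0,"tz":-0.04,"spin":0},{"tx":0,"ty":0,"tz":-0.085,"spin":0},{"tx":-0.02,"ty":-0.005,"tz":-0.13,"spin":0},{"tx":-0.06,"ty":-0.015,"tz":-0.154,"spin":0.03},{"tx":-0.105,"ty":-0.03,"tz":-0.154,"spin":0.06},{"tx":-0.15,"ty":-0.042,"tz":-0.154,"spin":0.1},{"tx":-0.195,"ty":-0.055,"tz":-0.154,"spin":0.13},{"tx":-0.235,"ty":-0.067,"tz":-0.154,"spin":0.163},{"tx":-0.253,"ty":-0.0714,"tz":-0.154,"spin":0.163},{"tx":-0.253,"ty":-0.0714,"tz":-0.154,"spin":0.163},{"tx":-0.253,"ty":-0.0714,"tz":-0.154,"spin":0.163},{"tx":-0.253,"ty":-0.0714,"tz":-0.154,"spin":0.163}]'
python3 - <<'E'
from h import *
shot('w8',['board_white','sink_blue'])
B=[fit("w8",lambda h,q:(h[...,2]>70)&(h[...,1]<60),.633,-.147,.016,r=.017,mm=.2,close=3,save=1)]
im,C=load("w8");cv2.imwrite("pics/w8c.png",np.hstack([cv2.resize(im,(400,300)),cv2.resize(rectify(im,C,.573,.693,-.207,-.087,.016,.4),(300,300)),cv2.resize(B[0],(100,300))])[:,:,::-1])
E
```

```text
time_s: 16.45
eef_pos: [0.7091, -0.1449, 0.329]
tool_rot: [-0.0, 1.0, 0.0, -0.0]
contact_force: [-0.7, -0.0, -0.7]
opening: 0.037
grip_force: 41.4
[ 0.7091 -0.1449  0.329 ] yaw -179.99 v 0.010094752217293895 t 16.45 j [-0.31  0.64  0.39  1.32 -0.   -0.31]
board_white [([323.0, 104.0], 0.87)]
sink_blue [([320.0, 311.0], 0.93)]
w8 xy 0.633 -0.1469 size 33.8 34.0 yaw90 0.0
```

View pics/w8c.png

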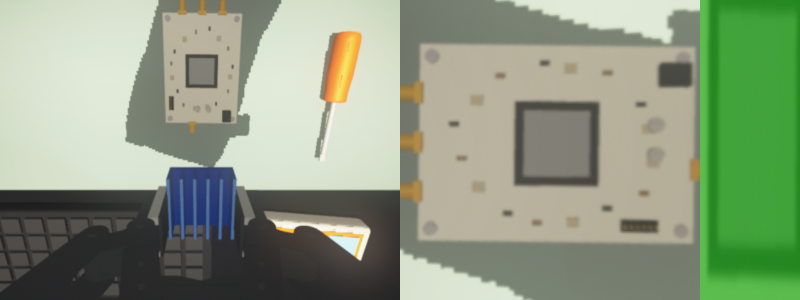

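The white board is at (203,70) in the left panel with the blue sink held below it. The chip sits near rectified pixel (557,143), and the board yaw is about -1°.

Run:
```python
from h import *
fit("w8",lambda h,q:q.max(-1)<70,.6355,-.1445,.016,r=.021,mm=.2,close=25)
fit("w8",lambda h,q:q.max(-1)<85,.6355,-.1445,.016,r=.021,mm=.2,close=25)
fit("w8",lambda h,q:(h[...,0]<28)&(h[...,1]>20)&(h[...,2]>110),.6355,-.1445,.012,r=.075,mm=.5)
im,C=load("w8");g=im.astype(int)
c=im[:,:,2].astype(int)-im[:,:,0]
m=(c>25);ys,xs=np.nonzero(m[230:420,240:400]);print(ys.min()+230,ys.max()+230,xs.min()+240,xs.max()+240)
t=m&(im[:,:,2]>150);ys,xs=np.nonzero(t[230:420,240:400]);print("tops",ys.min()+230,ys.max()+230,xs.min()+240,xs.max()+240)
cv2.imwrite("pics/w8d.png",cv2.resize(im[250:400,240:400],None,fx=3,fy=3)[:,:,::-1])
```

```text
Traceback (most recent call last):
  File "h.py", line 41, in fit
    h=m.shape[0]/2; k=1+np.argmin([np.hypot(*(c-h))-(.02*a) for c,a in zip(ce[1:],st[1:,4])])
                        ~~~~~~~~~^^^^^^^^^^^^^^^^^^^^^^^^^^^^^^^^^^^^^^^^^^^^^^^^^^^^^^^^^^^^
ValueError: attempt to get argmin of an empty sequence
```

Run:
```python
from h import *
im,C=load("w8")
q=rectify(im,C,.6055,.6655,-.1745,-.1145,.016,.2);print(q[150,::10].tolist()[8:22]);
for th in(95,105):fit("w8",lambda h,q:q.max(-1)<th,.6355,-.1445,.016,r=.021,mm=.2,close=25)
q=rectify(im,C,.56,.71,-.22,-.07,.012,.5);print(q[150,::12].tolist()[:8],q[::12,150].tolist())
print("held col 320:",[(r,im[r,330].tolist()) for r in range(246,390,6)])
print("held row 300:",[(c,im[300,c].tolist()) for c in range(256,390,3)])
```

```text
[[83, 80, 75], [130, 127, 118], [131, 128, 119], [131, 128, 119], [130, 127, 119], [130, 127, 118], [130, 127, 118], [130, 127, 117], [130, 127, 118], [130, 127, 118], [129, 126, 118], [129, 126, 117], [129, 127, 117], [127, 125, 115]]
w8 xy 0.6355 -0.1445 size 32.5 32.5 yaw90 -0.8
w8 xy 0.6354 -0.1445 size 33.0 33.0 yaw90 -0.8
[[0, 0, 0], [0, 0, 0], [158, 122, 61], [172, 135, 70], [184, 178, 158], [184, 177, 158], [185, 178, 158], [186, 179, 159]] [[225, 233, 215], [225, 233, 215], [225, 233, 215], [224, 232, 215], [123, 131, 116], [122, 130, 114], [185, 179, 158], [184, 178, 157], [183, 177, 157], [184, 178, 157], [84, 83, 76], [130, 127, 118], [130, 127, 118], [130, 127, 118], [129, 126, 117], [78, 76, 69], [184, 177, 157], [183, 176, 156], [183, 177, 156], [156, 155, 138], [119, 127, 113], [119, 129, 114], [120, 130, 115], [121, 131, 116], [215, 225, 205]]
held col 320: [(246, [115, 123, 111]), (252, [115, 123, 111]), (258, [114, 123, 111]), (264, [114, 123, 111]), (270, [53, 65, 103]), (276, [51, 64, 104]), (282, [50, 63, 102]), (288, [69, 93, 135]), (294, [69, 94, 136]), (300, 
[... 650 characters left out ...]
0]), (298, [48, 64, 119]), (301, [48, 64, 119]), (304, [47, 63, 119]), (307, [47, 63, 119]), (310, [83, 113, 155]), (313, [74, 102, 145]), (316, [45, 62, 116]), (319, [45, 62, 118]), (322, [46, 62, 119]), (325, [44, 61, 118]), (328, [45, 62, 117]), (331, [79, 109, 151]), (334, [80, 109, 152]), (337, [46, 63, 119]), (340, [48, 64, 119]), (343, [47, 64, 119]), (346, [48, 65, 119]), (349, [48, 61, 99]), (352, [80, 109, 149]), (355, [82, 111, 152]), (358, [52, 68, 120]), (361, [53, 68, 120]), (364, [54, 69, 120]), (367, [54, 66, 106]), (370, [55, 66, 98]), (373, [83, 109, 149]), (376, [88, 116, 153]), (379, [119, 120, 114]), (382, [120, 121, 113]), (385, [120, 121, 112]), (388, [121, 122, 113])]
```

Run:
```python
from h import *
held([(322,267,.1753),(322,285,.1573),(322,381,.1573),(266,300,.1573),(378,300,.1573)])
move(.6355,-.1445,.1915,179.1)
```

```text
(322, 267) [1.980e-02 1.000e-04 1.753e-01]
(322, 285) [2.040e-02 1.000e-04 1.573e-01]
(322, 381) [-1.720e-02  1.000e-04  1.573e-01]
(266, 300) [ 0.0149 -0.0188  0.1573]
(378, 300) [0.0149 0.0189 0.1573]
move [0.0738 0.0005 0.1378] spin 0.0157 deg 0.9 t 16.6 j6 -0.31
```

```bash
python3 -m creep '[{"tx":0.03,"ty":0,"tz":0.02,"spin":0.008},{"tx":0.06,"ty":0.0005,"tz":0.05,"spin":0.016},{"tx":0.0724,"ty":0.0005,"tz":0.085,"spin":0.016},{"tx":0.0724,"ty":0.0005,"tz":0.11,"spin":0.016},{"tx":0.0724,"ty":0.0005,"tz":0.125,"spin":0.016},{"tx":0.0724,"ty":0.0005,"tz":0.132,"spin":0.016},{"tx":0.0724,"ty":0.0005,"tz":0.135,"spin":0.016},{"tx":0.0724,"ty":0.0005,"tz":0.137,"spin":0.016},{"tx":0.0724,"ty":0.0005,"tz":0.1375,"spin":0.016},{"tx":0.0724,"ty":0.0005,"tz":0.1375,"spin":0.016},{"tx":0.0724,"ty":0.0005,"tz":0.1375,"spin":0.016}]'
```

```text
time_s: 17.7
eef_pos: [0.6376, -0.1445, 0.1916]
tool_rot: [0.008, 1.0, -0.0, 0.0]
contact_force: [-0.1, 0.3, -0.6]
opening: 0.0368
grip_force: 41.4
```

```bash
python3 -m creep '[{"tx":0.0006,"ty":0,"tz":0.0007,"spin":0},{"tx":0.0006,"ty":0,"tz":0.001,"spin":0},{"tx":0.0006,"ty":0,"tz":0.001,"spin":0}]' | grep -E "force|eef"
python3 -m creep '[{"tx":0,"ty":0,"tz":0,"spin":0},{"tx":0,"ty":0,"tz":0,"spin":0},{"tx":0,"ty":0,"tz":0,"spin":0},{"tx":0,"ty":0,"tz":0,"spin":0},{"tx":0,"ty":0,"tz":-0.03,"spin":0},{"tx":0,"ty":0,"tz":-0.07,"spin":0},{"tx":-0.04,"ty":0,"tz":-0.11,"spin":0},{"tx":-0.075,"ty":0,"tz":-0.14,"spin":0},{"tx":-0.075,"ty":0,"tz":-0.14,"spin":0},{"tx":-0.075,"ty":0,"tz":-0.14,"spin":0},{"tx":-0.075,"ty":0,"tz":-0.14,"spin":0}]' 0.4
python3 - <<'E'
from h import *
shot('w9',['sink_blue'])
fit("w9",lambda h,q:(q[...,2]-q[...,0]>25),.6355,-.1445,.034,r=.045,mm=.25)
move(.455,.0985,.2,180)
E
```

```text
eef_pos: [0.6373, -0.1445, 0.1914]
contact_force: [-0.3, 1.6, 10.6]
grip_force: 42.6
time_s: 19.1
eef_pos: [0.7114, -0.1457, 0.3291]
tool_rot: [0.008, 1.0, 0.0, -0.001]
contact_force: [-1.5, -0.1, 0.2]
opening: 0.0601
grip_force: 0.0
[ 0.7114 -0.1457  0.3291] yaw 179.09 v 0.023261851939443762 t 19.1 j [-0.31  0.65  0.4   1.32 -0.   -0.3 ]
sink_blue [([318.0, 110.0], 0.67)]
w9 xy 0.6371 -0.1446 size 37.0 37.6 yaw90 -0.7
move [0.2597 0.24   0.1299] spin -0.016 deg -0.9 t 19.2 j6 -0.3
```

The blue sink is seated, with yaw within 0.1° of the board's and about 1.5 mm off centre. Now the copper sink.

```bash
python3 -m creep '[{"tx":0.03,"ty":0.03,"tz":0,"spin":0},{"tx":0.063,"ty":0.06,"tz":0,"spin":0},{"tx":0.096,"ty":0.09,"tz":0,"spin":0},{"tx":0.13,"ty":0.12,"tz":0,"spin":0},{"tx":0.163,"ty":0.15,"tz":0,"spin":-0.016},{"tx":0.196,"ty":0.18,"tz":0,"spin":-0.016},{"tx":0.23,"ty":0.21,"tz":0,"spin":-0.016},{"tx":0.258,"ty":0.24,"tz":0.03,"spin":-0.016},{"tx":0.258,"ty":0.24,"tz":0.07,"spin":-0.016},{"tx":0.258,"ty":0.24,"tz":0.097,"spin":-0.016},{"tx":0.258,"ty":0.24,"tz":0.097,"spin":-0.016},{"tx":0.258,"ty":0.24,"tz":0.097,"spin":-0.016}]' 0.7
python3 - <<'E'
from h import *
shot('w10',['sink_copper'])
fit("w10",copper,.456,.098,.015,r=.04,mm=.25)
fit("w10",lambda h,q:copper(h,q)&(h[...,2]>170),.456,.098,.015,r=.04,mm=.25)
im,C=load("w10");c=cv2.cvtColor(im,cv2.COLOR_RGB2HSV)
u=int(w2p(C,(.456,.098,.015))[0]);print(u)
print([(r,im[r,u].tolist()) for r in range(200,330,5)])
print([(k,im[265,k].tolist()) for k in range(280,370,3)])
E
```

```text
time_s: 20.4
eef_pos: [0.4573, 0.0981, 0.2336]
tool_rot: [0.0, 1.0, -0.0, -0.0]
contact_force: [0.7, 0.2, 0.2]
opening: 0.0726
grip_force: 0.0
[0.4573 0.0981 0.2336] yaw 179.99 v 0.03509999598211135 t 20.4 j [ 0.04  0.29 -0.51  0.77 -0.    0.04]
sink_copper [([325.0, 261.0], 0.66)]
w10 xy 0.4541 0.0989 size 27.8 31.8 yaw90 0.0Traceback (most recent call last):
  File "<stdin>", line 4, in <module>
  File "h.py", line 41, in fit
    h=m.shape[0]/2; k=1+np.argmin([np.hypot(*(c-h))-(.02*a) for c,a in zip(ce[1:],st[1:,4])])
                        ~~~~~~~~~^^^^^^^^^^^^^^^^^^^^^^^^^^^^^^^^^^^^^^^^^^^^^^^^^^^^^^^^^^^^
    return _wrapfunc(a, 'argmin', axis=axis, out=out, **kwds)
    return _wrapit(obj, method, *args, **kwds)
    result = getattr(arr, method)(*args, **kwds)
ValueError: attempt to get argmin of an empty sequence
```

```bash
python3 -m creep '[{"tx":0.0008,"ty":0.0006,"tz":0.03,"spin":0},{"tx":0.0008,"ty":0.0006,"tz":0.05,"spin":0},{"tx":0.0008,"ty":0.0006,"tz":0.0585,"spin":0},{"tx":0.0008,"ty":0.0006,"tz":0.0585,"spin":0},{"tx":0.0008,"ty":0.0006,"tz":0.0585,"spin":0}]' | grep -E "eef|force"
python3 -m creep '[{"tx":0,"ty":0,"tz":0,"spin":0},{"tx":0,"ty":0,"tz":0,"spin":0},{"tx":0,"ty":0,"tz":0,"spin":0},{"tx":0,"ty":0,"tz":0,"spin":0},{"tx":0,"ty":0,"tz":0,"spin":0},{"tx":0,"ty":0,"tz":0,"spin":0},{"tx":0,"ty":0,"tz":0,"spin":0}]' -1 40
python3 - <<'E'
from h import *
move(.713,.13,.33,180)
E
```

```text
eef_pos: [0.4574, 0.0989, 0.1757]
contact_force: [1.1, 0.1, -0.0]
grip_force: 0.0
time_s: 21.7
eef_pos: [0.457, 0.0989, 0.1753]
tool_rot: [-0.0, 1.0, -0.0, 0.0]
contact_force: [-2.2, -0.2, 8.8]
opening: 0.027
grip_force: 39.0
move [-0.2561  0.031  -0.1545] spin 0.0003 deg 0.0 t 21.7 j6 0.04
```

```bash
python3 -m creep '[{"tx":0,"ty":0,"tz":-0.04,"spin":0},{"tx":0,"ty":0,"tz":-0.085,"spin":0},{"tx":-0.02,"ty":0.002,"tz":-0.13,"spin":0},{"tx":-0.06,"ty":0.007,"tz":-0.154,"spin":0},{"tx":-0.105,"ty":0.013,"tz":-0.154,"spin":0},{"tx":-0.15,"ty":0.018,"tz":-0.154,"spin":0},{"tx":-0.195,"ty":0.024,"tz":-0.154,"spin":0},{"tx":-0.235,"ty":0.029,"tz":-0.154,"spin":0},{"tx":-0.256,"ty":0.031,"tz":-0.154,"spin":0},{"tx":-0.256,"ty":0.031,"tz":-0.154,"spin":0},{"tx":-0.256,"ty":0.031,"tz":-0.154,"spin":0},{"tx":-0.256,"ty":0.031,"tz":-0.154,"spin":0}]'
python3 - <<'E'
from h import *
shot('w11',['board_red','sink_copper'])
red=lambda h,q:((h[...,0]<8)|(h[...,0]>172))&(h[...,1]>120)
fit("w11",red,.637,.131,.012,r=.075)
for th in(75,90,100):fit("w11",lambda h,q:(q.max(-1)<th)&(q.min(-1)>.6*q.max(-1)),.637,.131,.016,r=.017,mm=.2,close=25)
im,C=load("w11")
cv2.imwrite("pics/w11c.png",np.hstack([im[230:430,220:420],cv2.resize(rectify(im,C,.582,.692,.075,.185,.016,.5),(440,440))[:200*2+40][:440][:200] if 0 else cv2.resize(rectify(im,C,.582,.692,.076,.186,.016,.5),(200,200))])[:,:,::-1].repeat(2,0).repeat(2,1))
E
```

```text
time_s: 22.9
eef_pos: [0.7121, 0.13, 0.329]
tool_rot: [-0.0, 1.0, -0.0, -0.0]
contact_force: [1.2, 0.2, -0.0]
opening: 0.027
grip_force: 40.7
[0.7121 0.13   0.329 ] yaw -179.99 v 0.011457186948169454 t 22.9 j [ 0.07  0.64  0.39  1.32 -0.    0.07]
board_red [([329.0, 107.0], 0.85)]
sink_copper [([324.0, 316.0], 0.67)]
w11 xy 0.639 0.1338 size 70.9 99.0 yaw90 5.7
w11 xy 0.6393 0.1304 size 15.5 22.5 yaw90 6.3
w11 xy 0.6389 0.1352 size 25.2 23.1 yaw90 5.9
w11 xy 0.6389 0.1352 size 25.2 23.1 yaw90 5.9
```

View pics/w11c.png

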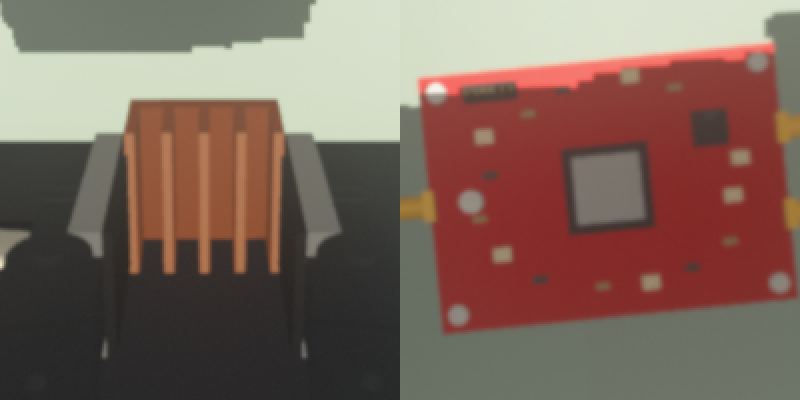

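The copper sink is square in the grip, with fin tops spanning rows 297 to 366. The red chip is at about (0.639, 0.134) with yaw 5.8°.

Run:
```python
from h import *
held([(322,280,.1753),(322,296.5,.1603),(322,366,.1603)])
move(.639,.134,.1915,185.8)
```

```text
(322, 280) [1.450e-02 1.000e-04 1.753e-01]
(322, 296.5) [1.480e-02 1.000e-04 1.603e-01]
(322, 366) [-1.300e-02  1.000e-04  1.603e-01]
move [0.0733 0.0041 0.1378] spin -0.101 deg -5.8 t 23.05 j6 0.07
```

```bash
python3 -m creep '[{"tx":0.03,"ty":0.002,"tz":0.02,"spin":-0.05},{"tx":0.06,"ty":0.004,"tz":0.05,"spin":-0.101},{"tx":0.0735,"ty":0.004,"tz":0.085,"spin":-0.101},{"tx":0.0735,"ty":0.004,"tz":0.11,"spin":-0.101},{"tx":0.0735,"ty":0.004,"tz":0.125,"spin":-0.101},{"tx":0.0735,"ty":0.004,"tz":0.132,"spin":-0.101},{"tx":0.0735,"ty":0.004,"tz":0.135,"spin":-0.101},{"tx":0.0735,"ty":0.004,"tz":0.137,"spin":-0.101},{"tx":0.0735,"ty":0.004,"tz":0.1375,"spin":-0.101},{"tx":0.0735,"ty":0.004,"tz":0.1375,"spin":-0.101},{"tx":0.0735,"ty":0.004,"tz":0.1375,"spin":-0.101}]'
```

```text
time_s: 24.15
eef_pos: [0.6395, 0.134, 0.1916]
tool_rot: [-0.051, 0.999, 0.0, 0.0]
contact_force: [0.8, 0.6, -1.8]
opening: 0.0268
grip_force: 40.6
```

Now I lower it, release, retreat, and check.

```bash
python3 -m creep '[{"tx":0,"ty":0,"tz":0.0007,"spin":0},{"tx":0,"ty":0,"tz":0.001,"spin":0},{"tx":0,"ty":0,"tz":0.001,"spin":0}]' | grep -E "force|eef"
python3 -m creep '[{"tx":0,"ty":0,"tz":0,"spin":0},{"tx":0,"ty":0,"tz":0,"spin":0},{"tx":0,"ty":0,"tz":0,"spin":0},{"tx":0,"ty":0,"tz":0,"spin":0},{"tx":0,"ty":0,"tz":-0.03,"spin":0},{"tx":0,"ty":0,"tz":-0.07,"spin":0},{"tx":-0.04,"ty":0,"tz":-0.11,"spin":0},{"tx":-0.075,"ty":0,"tz":-0.14,"spin":0},{"tx":-0.075,"ty":0,"tz":-0.14,"spin":0},{"tx":-0.075,"ty":0,"tz":-0.14,"spin":0},{"tx":-0.075,"ty":0,"tz":-0.14,"spin":0}]' 0.2
python3 - <<'E'
from h import *
shot('w12',['sink_copper'])
im,C=load("w12")
fit("w12",lambda h,q:(h[...,0]>5)&(h[...,0]<20)&(h[...,1]>80),.639,.134,.031,r=.03,mm=.25)
q=rectify(im,C,.609,.669,.104,.164,.031,.5)
h=cv2.cvtColor(q,cv2.COLOR_RGB2HSV)
print([h[60,i].tolist() for i in range(20,100,4)]);print([h[i,60].tolist() for i in range(20,100,2)])
# comb: seen in w7, w2: shadowless bright estimates
move(.39,-.247,.26,None)
E
```

```text
eef_pos: [0.6395, 0.134, 0.1913]
contact_force: [-3.7, -0.1, 11.1]
grip_force: 42.1
time_s: 25.55
eef_pos: [0.7136, 0.1415, 0.3292]
tool_rot: [-0.051, 0.999, -0.0, -0.001]
contact_force: [-0.4, 0.2, -1.8]
opening: 0.0516
grip_force: 0.0
[0.7136 0.1415 0.3292] yaw -174.2 v 0.02419792097044535 t 25.55 j [ 0.08  0.65  0.4   1.32  0.   -0.02]
sink_copper [([320.0, 112.0], 0.65)]
w12 xy 0.6393 0.134 size 28.5 28.5 yaw90 6.2
[[1, 174, 135], [0, 174, 135], [1, 176, 135], [3, 171, 137], [10, 155, 155], [10, 152, 159], [10, 145, 163], [10, 144, 167], [11, 142, 171], [10, 138, 175], [11, 136, 178], [11, 135, 176], [11, 136, 176], [11, 138, 175], [10, 141, 172], [10, 145, 167], [10, 150, 163], [6, 163, 144], [1, 180, 132], [1, 181, 131]]
[[1, 159, 136], [1, 161, 135], [2, 162, 135], [2, 162, 135], [1, 164, 134], [2, 166, 135], [6, 152, 148], [11, 133, 175], [10, 138, 161], [10, 153, 147], [10, 156, 154], [10, 157, 153], [10, 154, 156], [11, 139, 171], [11, 134, 177], [10, 150, 155], [10, 158, 152], [10, 160, 153], [10, 160, 153], [10, 151, 160], [11, 136, 178], [10, 144, 168], [9, 157, 154], [9, 161, 152], [9, 159, 152], [10, 156, 149], [11, 142, 163], [11, 138, 176], [10, 152, 159], [9, 160, 153], [9, 159, 152], [9, 160, 148], [10, 150, 146], [11, 135, 172], [8, 144, 163], [2, 174, 135], [1, 178, 132], [1, 178, 132], [1, 176, 132], [1, 176, 132]]
move [ 0.3607 -0.3539  0.0699] spin 0.0 deg 0 t 25.65 j6 -0.02
```

The copper sink is within 0.3 mm and 0.4°. Now the comb.

```bash
python3 -m creep '[{"tx":0.03,"ty":-0.036,"tz":0,"spin":0.01},{"tx":0.06,"ty":-0.073,"tz":0,"spin":0.02},{"tx":0.09,"ty":-0.11,"tz":0,"spin":0.03},{"tx":0.12,"ty":-0.145,"tz":0,"spin":0.04},{"tx":0.15,"ty":-0.182,"tz":0,"spin":0.06},{"tx":0.18,"ty":-0.22,"tz":0,"spin":0.08},{"tx":0.21,"ty":-0.255,"tz":0,"spin":0.1},{"tx":0.24,"ty":-0.295,"tz":0,"spin":0.101},{"tx":0.27,"ty":-0.335,"tz":0,"spin":0.101},{"tx":0.286,"ty":-0.362,"tz":0,"spin":0.101},{"tx":0.286,"ty":-0.362,"tz":0,"spin":0.101},{"tx":0.286,"ty":-0.362,"tz":0,"spin":0.101}]' 0.7
python3 - <<'E'
from h import *
shot('w13',['sink_comb','attenuator'])
im,C=load("w13")
cv2.imwrite("pics/w13r.png",cv2.resize(rectify(im,C,.338,.438,-.297,-.197,.034,.2),(600,600))[:,:,::-1])
E
```

```text
time_s: 26.85
eef_pos: [0.4652, -0.2474, 0.3298]
tool_rot: [0.001, 1.0, 0.0, -0.0]
contact_force: [0.1, 0.2, -0.5]
opening: 0.0727
grip_force: 0.0
[ 0.4652 -0.2474  0.3298] yaw 179.93 v 0.035080540025298 t 26.85 j [-0.64  0.3  -0.2   1.07  0.   -0.64]
sink_comb [([312.0, 103.0], 0.59)]
attenuator [([356.0, 281.0], 0.58)]
```

View pics/w13r.png

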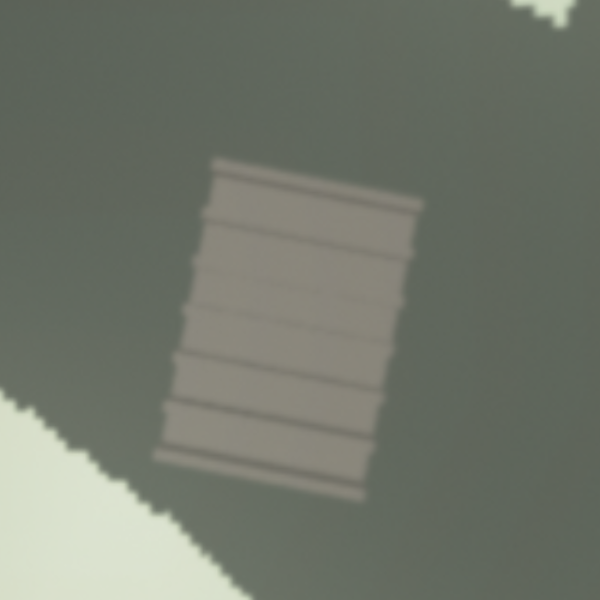

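The comb is seen cleanly at 36 x 51 mm, with its centre at (0.386, -0.252) and yaw about -11.6°.

```bash
python3 -c "
from h import *
move(.386,-.252,.180,168.4)"
```

```text
move [ 0.0802 -0.0055  0.15  ] spin 0.2039 deg 11.7 t 27.0 j6 -0.64
```

```bash
python3 -m creep '[{"tx":0.03,"ty":-0.002,"tz":0.01,"spin":0.08},{"tx":0.06,"ty":-0.004,"tz":0.03,"spin":0.16},{"tx":0.0795,"ty":-0.005,"tz":0.06,"spin":0.204},{"tx":0.0795,"ty":-0.005,"tz":0.1,"spin":0.204},{"tx":0.0795,"ty":-0.005,"tz":0.13,"spin":0.204},{"tx":0.0795,"ty":-0.005,"tz":0.145,"spin":0.204},{"tx":0.0795,"ty":-0.005,"tz":0.149,"spin":0.204},{"tx":0.0795,"ty":-0.005,"tz":0.149,"spin":0.204},{"tx":0.0795,"ty":-0.005,"tz":0.149,"spin":0.204}]' 1 | grep -E "eef|force"
python3 -m creep '[{"tx":0,"ty":0,"tz":0,"spin":0},{"tx":0,"ty":0,"tz":0,"spin":0},{"tx":0,"ty":0,"tz":0,"spin":0},{"tx":0,"ty":0,"tz":0,"spin":0},{"tx":0,"ty":0,"tz":0,"spin":0},{"tx":0,"ty":0,"tz":0,"spin":0}]' -1 40
python3 - <<'E'
from h import *
move(.578,.375,.36,180)
E
```

```text
eef_pos: [0.387, -0.2524, 0.182]
contact_force: [0.5, 0.5, 0.3]
grip_force: 0.0
time_s: 28.5
eef_pos: [0.3867, -0.2526, 0.1818]
tool_rot: [0.102, 0.995, -0.0, 0.0]
contact_force: [-0.8, 1.3, 9.0]
opening: 0.0506
grip_force: 40.0
move [-0.0605  0.6533 -0.1784] spin -0.2038 deg -11.7 t 28.5 j6 -0.55
```

```bash
python3 -m creep '[{"tx":0,"ty":0,"tz":-0.04,"spin":0},{"tx":0,"ty":0,"tz":-0.085,"spin":0},{"tx":-0.003,"ty":0.03,"tz":-0.12,"spin":0},{"tx":-0.006,"ty":0.065,"tz":-0.15,"spin":0},{"tx":-0.01,"ty":0.105,"tz":-0.17,"spin":-0.03},{"tx":-0.014,"ty":0.15,"tz":-0.178,"spin":-0.06},{"tx":-0.018,"ty":0.198,"tz":-0.178,"spin":-0.09},{"tx":-0.022,"ty":0.246,"tz":-0.178,"spin":-0.12},{"tx":-0.026,"ty":0.294,"tz":-0.178,"spin":-0.15},{"tx":-0.03,"ty":0.342,"tz":-0.178,"spin":-0.18},{"tx":-0.034,"ty":0.39,"tz":-0.178,"spin":-0.204},{"tx":-0.038,"ty":0.42,"tz":-0.178,"spin":-0.204}]' | grep -E "eef|force|rot"
python3 -c "
from h import *
move(.578,.375,.36,180)"
```

```text
eef_pos: [0.5089, 0.154, 0.3593]
tool_rot: [-0.001, 1.0, 0.0, 0.0]
contact_force: [0.2, -0.2, -0.1]
grip_force: 43.7
move [-0.0698  0.2208 -0.0005] spin 0.0029 deg 0.2 t 29.7 j6 0.14
```

```bash
python3 -m creep '[{"tx":-0.015,"ty":0.045,"tz":0,"spin":0},{"tx":-0.03,"ty":0.09,"tz":0,"spin":0},{"tx":-0.044,"ty":0.135,"tz":0,"spin":0},{"tx":-0.058,"ty":0.18,"tz":0,"spin":0},{"tx":-0.07,"ty":0.21,"tz":0,"spin":0},{"tx":-0.07,"ty":0.221,"tz":0,"spin":0.003},{"tx":-0.07,"ty":0.221,"tz":0,"spin":0.003},{"tx":-0.07,"ty":0.221,"tz":0,"spin":0.003},{"tx":-0.07,"ty":0.221,"tz":0,"spin":0.003}]' | grep -E "eef|force|rot"
python3 - <<'E'
from h import *
shot('w14',['board_power','sink_comb'])
im,C=load("w14")
a=rectify(im,C,.43,.57,.31,.45,.034,.35)
cv2.imwrite("pics/w14c.png",np.hstack([cv2.resize(a,(500,500)),cv2.resize(im[220:440,260:392],(300,500))])[:,:,::-1])
fit("w14",lambda h,q:(h[...,0]>15)&(h[...,0]<35)&(h[...,1]>100),.50,.38,.034,r=.03,mm=.25,close=45)
fit("w14",lambda h,q:(q.max(-1)<80),.50,.38,.012,r=.075,mm=.5,close=15)
E
```

```text
eef_pos: [0.5786, 0.3708, 0.3597]
tool_rot: [0.002, 1.0, -0.0, 0.0]
contact_force: [-0.2, 0.6, -0.6]
grip_force: 43.7
[0.5786 0.3708 0.3597] yaw 179.78 v 0.0031821525462869503 t 30.6 j [ 0.45  0.56  0.32  1.33 -0.    0.46]
board_power [([337.0, 102.0], 0.72)]
sink_comb [([320.0, 328.0], 0.73)]
w14 xy 0.5039 0.3837 size 3.0 32.5 yaw90 4.9
w14 xy 0.5041 0.3793 size 73.3 115.3 yaw90 5.4
```

View pics/w14c.png

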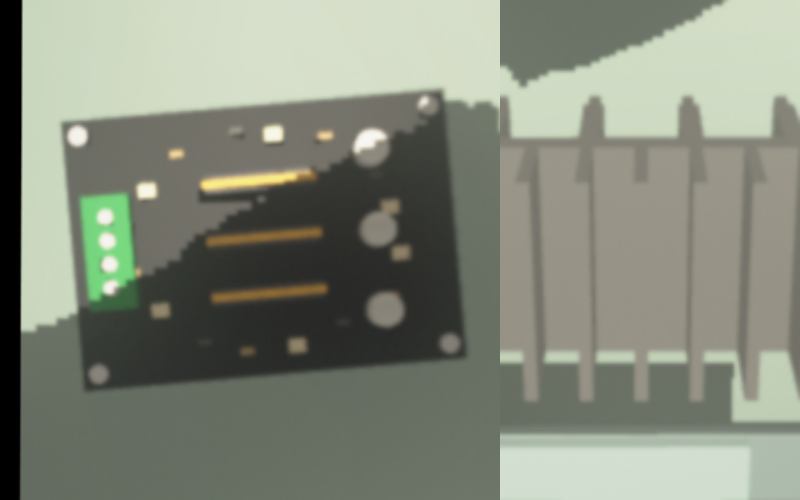

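The module stripes centre on rectified pixel (264,237) at about 5° yaw, and the comb is held straight with its middle fin at column 322. I compute the placement from that.

Run:
```python
from h import *
held([(322,262.7,.1818),(322,300,.1478),(322,396,.1478),(322,374,.1598)])
move(.504,.3837,.24,185)
```

```text
(322, 262.7) [1.900e-02 1.000e-04 1.818e-01]
(322, 300) [1.960e-02 1.000e-04 1.478e-01]
(322, 396) [-1.610e-02  1.000e-04  1.478e-01]
(322, 374) [-1.600e-02  1.000e-04  1.598e-01]
move [0.0748 0.0122 0.1197] spin -0.0911 deg -5.2 t 30.75 j6 0.46
```

```bash
python3 -m creep '[{"tx":0.03,"ty":0.005,"tz":0.01,"spin":-0.04},{"tx":0.06,"ty":0.01,"tz":0.04,"spin":-0.09},{"tx":0.0743,"ty":0.0122,"tz":0.08,"spin":-0.091},{"tx":0.0743,"ty":0.0122,"tz":0.11,"spin":-0.091},{"tx":0.0743,"ty":0.0122,"tz":0.13,"spin":-0.091},{"tx":0.0743,"ty":0.0122,"tz":0.137,"spin":-0.091},{"tx":0.0743,"ty":0.0122,"tz":0.137,"spin":-0.091},{"tx":0.0743,"ty":0.0122,"tz":0.137,"spin":-0.091},{"tx":0.0743,"ty":0.0122,"tz":0.137,"spin":-0.091}]'
python3 -c "
from h import *
move(.504,.3837,.2,185)"
```

```text
time_s: 31.65
eef_pos: [0.5049, 0.3847, 0.2234]
tool_rot: [-0.044, 0.999, 0.0, 0.001]
contact_force: [0.4, 0.4, -0.5]
opening: 0.0506
grip_force: 43.7
move [ 0.001  -0.0009  0.0234] spin 0.0008 deg 0.0 t 31.65 j6 0.43
```

```bash
python3 -m creep '[{"tx":0.0005,"ty":-0.0007,"tz":0.003,"spin":0},{"tx":0.0005,"ty":-0.0007,"tz":0.006,"spin":0},{"tx":0.0005,"ty":-0.0007,"tz":0.009,"spin":0},{"tx":0.0005,"ty":-0.0007,"tz":0.012,"spin":0},{"tx":0.0005,"ty":-0.0007,"tz":0.015,"spin":0},{"tx":0.0005,"ty":-0.0007,"tz":0.018,"spin":0}]' | grep -E "eef|force"
python3 -m creep '[{"tx":0,"ty":0,"tz":0.003,"spin":0},{"tx":0,"ty":0,"tz":0.005,"spin":0},{"tx":0,"ty":0,"tz":0.0065,"spin":0},{"tx":0,"ty":0,"tz":0.0075,"spin":0},{"tx":0,"ty":0,"tz":0.0075,"spin":0},{"tx":0,"ty":0,"tz":0.0075,"spin":0}]' | grep -E "eef|force"
```

```text
eef_pos: [0.504, 0.3838, 0.2038]
contact_force: [0.1, 0.3, -1.2]
grip_force: 43.7
eef_pos: [0.5039, 0.3837, 0.1979]
contact_force: [-6.1, -3.5, 15.9]
grip_force: 45.7
```

Contact came at the expected seating height, TCP 0.198. I release, retreat and check.

```bash
python3 -m creep '[{"tx":0,"ty":0,"tz":0,"spin":0},{"tx":0,"ty":0,"tz":0,"spin":0},{"tx":0,"ty":0,"tz":0,"spin":0},{"tx":0,"ty":0,"tz":0,"spin":0},{"tx":0,"ty":0,"tz":-0.02,"spin":0},{"tx":0,"ty":0,"tz":-0.06,"spin":0},{"tx":0,"ty":0,"tz":-0.1,"spin":0},{"tx":-0.04,"ty":0,"tz":-0.14,"spin":0},{"tx":-0.075,"ty":0,"tz":-0.16,"spin":0},{"tx":-0.075,"ty":0,"tz":-0.16,"spin":0},{"tx":-0.075,"ty":0,"tz":-0.16,"spin":0}]' 0.6
python3 - <<'E'
from h import *
shot('w15',['sink_comb'])
# light grey comb in front of the dark board
for th in(85,100):fit("w15",lambda h,q:(q.max(-1)>th)&(h[...,1]<50),.504,.3837,.050,r=.032,mm=.25,close=9)
im=optics.read_camera("top");cv2.imwrite("pics/top2.png",im[:,:,::-1])
for t in["attenuator","screw_jar","sink_black","sink_blue","sink_copper","sink_comb"]:print(t,[(np.round(d["location"]).tolist(),round(d["p"],2)) for d in spotter.look_for("top",t)[:1]])
im=optics.read_camera("side");cv2.imwrite("pics/side2.png",im[:,:,::-1])
for t in["attenuator","screw_jar","sink_comb"]:print(t,[(np.round(d["location"]).tolist(),round(d["p"],2)) for d in spotter.look_for("side",t)[:1]])
E
```

```text
time_s: 33.95
eef_pos: [0.5794, 0.3903, 0.3563]
tool_rot: [-0.044, 0.999, 0.0, 0.0]
contact_force: [-0.4, 0.2, 0.3]
opening: 0.0684
grip_force: 0.0
[0.5794 0.3903 0.3563] yaw -174.99 v 0.07585442582938642 t 33.95 j [0.48 0.59 0.36 1.34 0.   0.39]
sink_comb [([323.0, 107.0], 0.85), ([26.0, 260.0], 0.15)]
w15 xy 0.4966 0.3872 size 60.9 48.8 yaw90 4.9
w15 xy 0.4964 0.3875 size 60.3 48.4 yaw90 4.9
attenuator []
screw_jar [([311.0, 218.0], 0.66)]
sink_black [([487.0, 240.0], 0.67)]
sink_blue [([373.0, 177.0], 0.81)]
sink_copper []
sink_comb [([146.0, 220.0], 0.59)]
attenuator [([354.0, 308.0], 0.73)]
screw_jar [([345.0, 242.0], 0.77)]
sink_comb [([305.0, 165.0], 0.57)]
```

Run:
```python
from h import *
im,C=load("w15")
M=cv2.getRotationMatrix2D((100,100),-4.9,1)
for z in(.050,):
    q=rectify(im,C,.454,.554,.3337,.4337,z,.5);q=cv2.warpAffine(q,M,(200,200))
    g=q.max(-1).astype(int)
    # board-aligned: cols along board x, rows along -y; centre 100,100, 0.5 mm/px
    for r in(80,100,120):print("along r",r,g[r,40:160:3].tolist())
    for c in(85,100,115):print("across c",c,g[36:164:2,c].tolist())
```

```text
along r 80 [103, 82, 65, 66, 63, 62, 62, 68, 130, 152, 153, 153, 153, 152, 153, 152, 153, 152, 152, 152, 152, 151, 151, 151, 151, 151, 151, 151, 151, 150, 147, 104, 57, 55, 54, 54, 54, 53, 53, 52]
along r 100 [57, 57, 57, 58, 58, 57, 57, 72, 142, 152, 152, 152, 152, 152, 151, 151, 152, 152, 151, 151, 152, 150, 150, 150, 150, 150, 151, 150, 150, 149, 148, 124, 59, 51, 51, 50, 52, 93, 133, 136]
along r 120 [53, 54, 53, 53, 54, 53, 53, 54, 121, 151, 151, 151, 151, 150, 150, 150, 151, 150, 150, 150, 150, 150, 150, 150, 149, 150, 150, 150, 149, 149, 146, 90, 50, 49, 48, 48, 47, 47, 47, 47]
across c 85 [118, 120, 122, 119, 119, 129, 157, 154, 136, 138, 151, 153, 153, 153, 153, 151, 142, 143, 152, 152, 153, 153, 152, 151, 146, 147, 152, 152, 152, 152, 152, 151, 151, 151, 151, 151, 151, 150, 148, 146, 150, 151, 150, 151, 150, 150, 142, 137, 148, 150, 150, 150, 149, 149, 138, 129, 143, 120, 66, 64, 100, 98, 60, 48]
across c 100 [119, 119, 119, 119, 116, 113, 133, 149, 137, 137, 151, 152, 153, 152, 152, 150, 142, 141, 151, 152, 152, 152, 152, 151, 146, 148, 151, 152, 151, 151, 151, 151, 152, 151, 151, 151, 151, 150, 146, 144, 149, 150, 150, 150, 150, 149, 141, 137, 149, 149, 149, 148, 149, 148, 137, 128, 143, 122, 63, 49, 49, 48, 49, 49]
across c 115 [119, 119, 134, 117, 89, 89, 129, 149, 135, 138, 151, 152, 152, 152, 152, 151, 142, 142, 151, 151, 151, 151, 151, 151, 146, 146, 150, 151, 151, 151, 151, 150, 150, 150, 150, 150, 150, 149, 146, 147, 150, 150, 150, 150, 150, 148, 141, 138, 148, 150, 149, 149, 149, 148, 137, 130, 141, 119, 98, 127, 137, 133, 98, 54]
```

The comb measures 51.5 mm across at the fully-down height. It is about 1 mm off centre and lines up with the board. The attenuator and the jar haven't moved, so I hand in.

```bash
python3 -c "
from station import ticket
print(ticket.job_done())"
```

```text
the job is handed in; nothing more can be done
None
```

All four heat sinks are seated flat on their boards, within about 1.5 mm of centre with fins along the long sides, and let go; the attenuator and jar still stand, and the job was handed in at about 34 s.

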